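# Shake the lock-out tally out of the turned-over tally box

### The job

The saw's red lock-out tally has been posted in the slotted tally box, which stands turned over, slot down, on the cork mat. Carry the box over the blue tray with the tally still inside and shake it there until the tally drops out through the slot into the tray; never touch the tally itself. Then stand the box back squarely on the cork mat, slot down as before, and leave the other things on the saw alone.

Things in the scene. Friction and masses are not known exactly. Their poses are not given: they have to be found in the camera images.
- tally_box: Slotted box, clear long sides, plywood ends, 160 x 94 x 62 mm, about 0.35 kg, standing turned over on its slotted face. A dark batten 110 x 24 mm, 36 mm high, lengthwise along the middle of its top is the grip (its top 98 mm over the origin). Origin: centre of the underside as it stands; x along its length, z up as it stands. A yellow band on top marks the -x end, nearest the slot.
- slot (a point): Centre of the slot in the box's lower face, 51.5 mm towards -x from the box's origin, same axes. The slot runs ACROSS the box: 76 mm long in y, 31 mm wide in x; the face is 6 mm thick. Inside, the box is 150 x 84 mm and 48 mm high. Between slot and -x end wall is a strip 8 mm wide; towards +x the face is closed for 111 mm.
- tally: Smooth red wooden tally, 66 x 24 x 10 mm with full-round ends, about 0.06 kg. Origin: centre of its underside; x along its length. It starts flat in the box on the closed +x part, roughly lengthwise. Lengthwise it bridges the slot; it drops once it lies along the slot. It slides at a tilt of about 15 degrees; with the -x end 20 to 25 degrees down and sideways jerks it topples round, at times after several tries.
- tray: Fixed blue tray, open above, 220 x 180 mm outside, 45 mm high, walls and floor 5 mm thick. Origin: centre of its underside; x along its 220 mm length.
- cork_mat: Cork mat fixed to the saw top, 220 x 140 mm, 4 mm thick. Origin: centre of its underside; x along its length. The box stands on it, lengthwise along the mat.
- mug: White mug, 94 mm high, bystander. Origin: centre of its underside.
- glue_bottle: Yellow glue bottle, 166 mm high, bystander. Origin: centre of its underside.
- tape_measure: Yellow tape measure, 71 mm high, bystander. Origin: centre of its underside.
- masking_tape: Roll of masking tape, 106 mm across, bystander. Origin: centre of its underside.
- sanding_block: Brown sanding block, 105 x 62 x 31 mm, bystander. Origin: centre of its underside.

How it is judged:
On the way, in this order (a step that is already met when the one before it is completed fails the run):
1. the box's slot is held over the tray (slot centre within 80 mm of the tray's centre, clear above the rim) with the tally still inside (horizontal distance between slot and tray below 0.08 m and height (world z) of slot above 0.05 m and z of tally in the frame of tally_box above -0.005 m and distance between tally and tally_box below 0.1 m), for 0.1 s.
2. the tally lies in the tray (z of tally in the frame of tray below 0.045 m and x of tally in the frame of tray between -0.105 and 0.105 m and y of tally in the frame of tray between -0.085 and 0.085 m and linear speed of tally below 0.05 m/s), for 0.2 s.
At the end, for the whole second after the job is handed in: The tally rests inside the tray, below its rim; the box stands on the cork mat, slot down, level, its centre within 35 mm of the mat's centre along either mat axis, its length within 15 degrees of the mat's (either way round), released and at rest (z of tally in the frame of tray below 0.045 m and x of tally in the frame of tray between -0.105 and 0.105 m and y of tally in the frame of tray between -0.085 and 0.085 m and linear speed of each of tally, tally_box below 0.03 m/s and x of tally_box in the frame of cork_mat between -0.035 and 0.035 m and y of tally_box in the frame of cork_mat between -0.035 and 0.035 m and z of tally_box in the frame of cork_mat below 0.008 m and angle between tally_box's own z axis and vertical below 0.06 rad and angle between the x axis of tally_box and the x axis of cork_mat, either way round below 0.26 rad); the robot touches nothing.
It fails at once if the robot touches the tally (contact force between any of the arm, the fingers and tally above 0.3 N).
It fails at once if a bystander is moved by more than 30 mm (distance of any of mug, glue_bottle, tape_measure, masking_tape, sanding_block from where it was at the start of the episode above 0.03 m).
It also fails if it takes over 72 s, if anything falls off the work surface, if the arm or the gripper's body presses on something with over 40 N, if the wrist force passes 120 N, or if a joint passes its speed limit or range.

### The arm

A 7-joint arm with a two-finger parallel gripper is mounted at the origin on a cart in front of the work surface, level with it; the furniture and walls round the work are solid. World frame = base frame: x ahead of the robot, y to its left, z up, the work surface at z = 0. Lengths are in m, angles in rad, forces in N, time in s.
With the tool pointing down it reaches from about 0.4 to 0.85 m from the base axis. Payload 10.4 kg.
Tool frame: the origin (TCP) lies at the very end of the fingers, on their centre line; the grasp point (between the pads) lies 19 mm behind it (grasp_offset is the distance from the TCP to the grasp point, in m); z points along the fingers, y is the line along which they close (so a half turn about z gives the same grasp; the last joint's range is limited). The gripper opens to 85 mm and grips with 20 to 120 N. Pads are 22 mm wide; open, the fingers measure 114 mm over their backs; the gripper's body (76 mm by 85 mm) begins 54 mm behind the grasp point. The pads swing forward as they close: fully open they stand 13 mm farther back than shut.
Start: joints at [-1.308, 0.332, -0.065, 1.46, 0.022, 1.35, -0.088], TCP at [0.176, 0.6, 0.231] pointing down, gripper open.
Joint ranges: [-2.6, 2.6], [-0.5, 2.12], [-1.47, 1.34], [0.16, 2.42], [-1.27, 4.41], [0.06, 2.06], [-2.6, 2.6]. Speed limits (rad/s): [2.22, 2.22, 2.79, 2.79, 3.14, 3.14, 3.14].

### API

Orientations are given as a unit quaternion [x, y, z, w].
In Python, from workcell import * gives the robot as it stands.
- The arm moves only by the tool jog_arm, never from a script. Its argument "plan" is a list of rows, each a list of 3 entries, a list of its own where there are three numbers: the turn, a rotation vector about the tool's x, y, z in rad, then the shift along the tool's x, y, z in m, then the finger opening in m, from 0 to 0.0854. A call has 1 to 8 rows; each row is the pose to reach, as a shift and turn from the pose commanded when the call began, along the tool's axes at that moment; what a row does not reach only later rows make up. A row lasts 1/12 s, in which the tool goes at most 41.7 mm and 7.16 degrees, less where a joint would pass 70% of its speed; a pose out of reach is approached as far as the arm can. A call with a gripper value outside its range is refused whole. The fingers move at their own pace and stop on an object; "force" is the grip in N (left out, the last holds). Time passes only in rows, so rows that repeat a pose let the fingers close. It gives the time, the measured TCP pose, the force, the opening and the grip force at its end, in the units of the state.
- get_obs(): the state, without advancing time (a new reading comes with each control period).
- camera(name): name is "side" or "top" or "wrist"; returns a dict with "img" (480x640x3 uint8, red, green, blue), "mtx" (3x3 intrinsics, pixels), "k1" (the pictures are not rectified: a ray, as slopes to the right and down, at radius r is drawn at 1 + k1 r^2 times it, then the intrinsics apply), "extrinsics" (4x4, takes a point from camera to world coordinates). Camera axes: x right, y down, z forward; pixel columns grow to the right and rows downward; lengths in m; the calibration is good to about 2 mm. A picture is of the moment at which its call begins. There is no depth.
- hand_in(): hands the job in; it is judged then, once.
The state is a dict: "clock": time; "joint_pos": joint angles; "joint_velocities": joint speeds; "tau": joint torques, N m; "position": TCP position; "ee_rot": TCP orientation; "ft_force": force on the tool from outside, world axes, zero at the start; "torque": the same for the moment, N m; "grip_width": opening from 0.0 (shut) to 1.0 (fully open); "grasp_force": force on a finger pad.
Only numpy, scipy, OpenCV 4.12 (cv2) and the standard library are available. Lean on these libraries where they do the work, as an engineer would, in place of code of your own. Each camera call takes 0.05 s, during which the arm holds its last target. There are 200 camera calls.

## Working session

There is one attempt and no reset: what is moved stays moved. The work goes in short steps, Python scripts to look and compute and a tool call to move; the robot and the scene stay as the last step left them, time stands still between calls to the robot, and variables do not carry over. Pictures are saved under pics/ and viewed, at most 10 in all, crops included, and the job is handed in when it is done.

Besides the shell and the picture viewer there is one more tool, called after "Request:" as name([rows], argument=value, ...), one row to a line, values as JSON. jog_arm: Moves the arm, as the interface text tells. Its arguments: {"type":"object","properties":{"plan":{"type":"array"},"force":{"type":"number"}},"required":["plan"]}

```bash
mkdir -p pics; ls
python3 - <<'E'
from workcell import *
import cv2,pickle,numpy as np
o=get_obs();print({k:np.round(v,3) for k,v in o.items()})
for n in("top","side"):
    c=camera(n);cv2.imwrite(f"pics/{n}0.png",c["img"][:,:,::-1]);pickle.dump(c,open(n+".pkl","wb"))
    print(n,c["mtx"],c["k1"],np.round(c["extrinsics"],3))
E
```

```text
pics
{'clock': np.float64(0.0), 'joint_pos': array([-1.308,  0.333, -0.065,  1.461,  0.022,  1.35 , -0.089]), 'joint_velocities': array([ 0.002, -0.001,  0.   , -0.001,  0.   , -0.   ,  0.001]), 'tau': array([ 0.0000e+00, -6.2547e+01,  4.9000e-02, -3.9159e+01,  1.6000e-02,
        1.0000e-02, -0.0000e+00]), 'position': array([0.176, 0.599, 0.231]), 'ee_rot': array([ 0.142,  0.99 , -0.001, -0.   ]), 'ft_force': array([ 1.039, -0.01 ,  0.209]), 'torque': array([-0.054,  0.014, -0.015]), 'grasp_force': np.float64(0.0), 'grip_width': np.float64(0.999)}
top [[521.52698169   0.         317.50677122]
 [  0.         521.52698169 225.33949603]
 [  0.           0.           1.        ]] 0.05363520845060211 [[-0.016 -0.982  0.187  0.27 ]
 [-1.     0.02   0.019 -0.049]
 [-0.022 -0.187 -0.982  1.686]
 [ 0.     0.     0.     1.   ]]
side [[501.85270874   0.         317.93092442]
 [  0.         501.85270874 239.00604564]
 [  0.           0.           1.        ]] -0.14597368816513281 [[-0.311  0.816 -0.487  1.334]
 [ 0.95   0.265 -0.163  0.23 ]
 [-0.004 -0.513 -0.858  1.374]
 [ 0.     0.     0.     1.   ]]
```

View pics/top0.png

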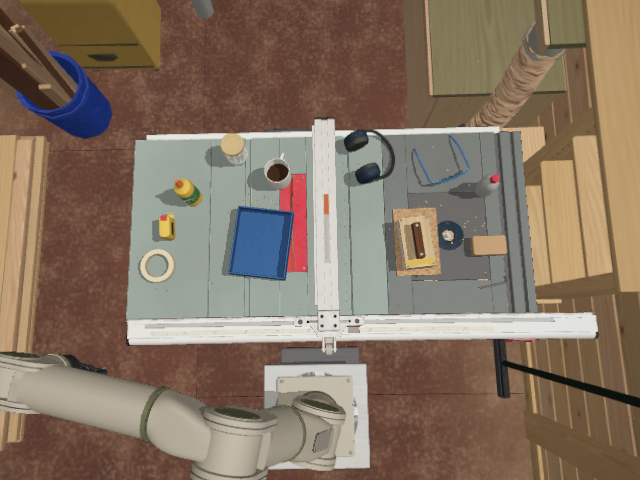

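View pics/side0.png

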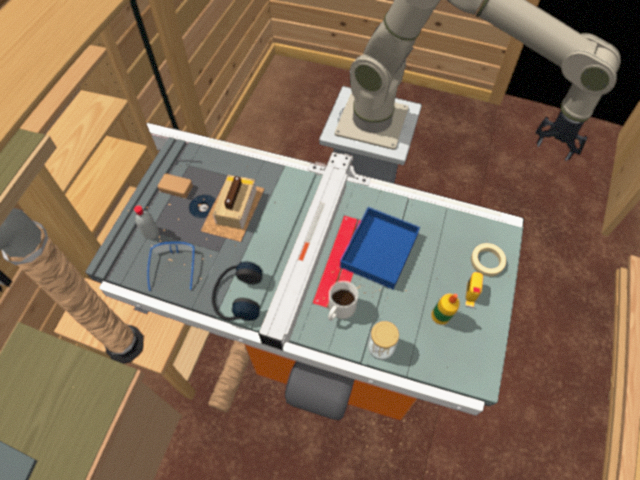

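The top view shows the box on its mat at about (418,243), with the dark batten lengthwise up the image and the yellow band at the lower end (~262). The tray is at (262,243), and the white saw fence lies between them at column ~325. The side view confirms this: batten (234,192), tray (381,247). Next I'll measure these positions.

```bash
cat > h.py <<'E'
import numpy as np,cv2,pickle
def ray(c,uv):
    K=c["mtx"];d=np.array([c["k1"],0,0,0,0.])
    p=cv2.undistortPoints(np.array(uv,float).reshape(-1,1,2),K,d).reshape(-1,2)
    E=np.array(c["extrinsics"]);R=E[:3,:3]
    return E[:3,3],np.c_[p,np.ones(len(p))]@R.T
def plane(c,uv,z):
    o,d=ray(c,uv);return o+d*((z-o[2])/d[:,2])[:,None]
def tri(c1,p1,c2,p2):
    o1,d1=ray(c1,[p1]);o2,d2=ray(c2,[p2]);d1=d1[0];d2=d2[0]
    s=np.linalg.lstsq(np.c_[d1,-d2],o2-o1,rcond=None)[0]
    a=o1+s[0]*d1;b=o2+s[1]*d2;return (a+b)/2,np.linalg.norm(a-b)
def blob(c,lo,hi,roi=None):
    h=cv2.cvtColor(c["img"],cv2.COLOR_RGB2HSV);m=cv2.inRange(h,np.array(lo),np.array(hi))
    if roi:
        z=np.zeros_like(m);x0,y0,x1,y1=roi;z[y0:y1,x0:x1]=m[y0:y1,x0:x1];m=z
    cs=cv2.findContours(m,cv2.RETR_EXTERNAL,cv2.CHAIN_APPROX_NONE)[0]
    return max(cs,key=cv2.contourArea)
E
cat > m.py <<'E'
from h import *
np.set_printoptions(precision=3,suppress=True)
t=pickle.load(open("top.pkl","rb"));s=pickle.load(open("side.pkl","rb"))
def rect(name,c,ct,z):
    P=plane(c,ct.reshape(-1,2),z)[:,:2].astype(np.float32);r=cv2.minAreaRect(P);b=cv2.boxPoints(r);print(name,len(ct),np.array(r[0]),np.array(r[1]),r[2])
rect("tray",t,blob(t,(100,100,40),(125,255,255),(215,190,310,300)),.045)
rect("batten",t,blob(t,(0,60,0),(20,255,110),(395,210,440,275)),.102)
rect("mat",t,blob(t,(8,50,60),(25,255,255),(385,200,445,285)),.004)
for c,roi in((t,(395,250,440,275)),(s,(205,160,260,230))):
    y=blob(c,(22,120,120),(35,255,255),roi);print("yellow",cv2.minAreaRect(y),plane(c,[cv2.minAreaRect(y)[0]],.066))
print("fence",tri(t,(326,204),s,(304,250)),"fence far/near",plane(t,[(325,122),(315,260),(339,260),(328,320)],.06))
print("mug rim",tri(t,(278,168),s,(344,296)),"front rail",tri(t,(131,324),s,(522,219)),"bottle",tri(t,(181,185),s,(453,299)))
print("batten ends top",plane(t,[(416,222),(420,258)],.102), "side",tri(t,(418,240),s,(234,192)))
E
python3 m.py
```

```text
tray 243 [0.532 0.164] [0.183 0.221] 82.4401626586914
batten 87 [ 0.519 -0.324] [0.11  0.027] 5.695813179016113
mat 218 [ 0.534 -0.336] [0.222 0.143] 0.9954123497009277
yellow ((419.9756164550781, 261.280517578125), (5.190282344818115, 28.16004180908203), 83.6598129272461) [[ 0.459 -0.334  0.066]]
yellow ((246.55770874023438, 181.21153259277344), (9.41357421875, 3.3339741230010986), 11.309932708740234) [[ 0.454 -0.309  0.066]]
fence (array([ 0.645, -0.045,  0.074]), np.float64(0.0020575672238820407)) fence far/near [[ 0.926 -0.048  0.06 ]
 [ 0.47  -0.008  0.06 ]
 [ 0.468 -0.083  0.06 ]
 [ 0.284 -0.045  0.06 ]]
mug rim (array([0.761, 0.109, 0.092]), np.float64(0.009811174275164666)) front rail (array([0.284, 0.584, 0.015]), np.float64(0.01577549003901501)) bottle (array([0.7  , 0.401, 0.138]), np.float64(0.0041898571510532315))
batten ends top [[ 0.576 -0.322  0.102]
 [ 0.465 -0.328  0.102]] side (array([ 0.521, -0.325,  0.088]), np.float64(0.005316428754888047))
```

Run:
```python
import pickle,cv2
c=pickle.load(open("top.pkl","rb"))["img"][110:350,270:530,::-1]
cv2.imwrite("pics/c1.png",cv2.resize(c,None,fx=2.4,fy=2.4))
```

```text
(no output)
```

View pics/c1.png

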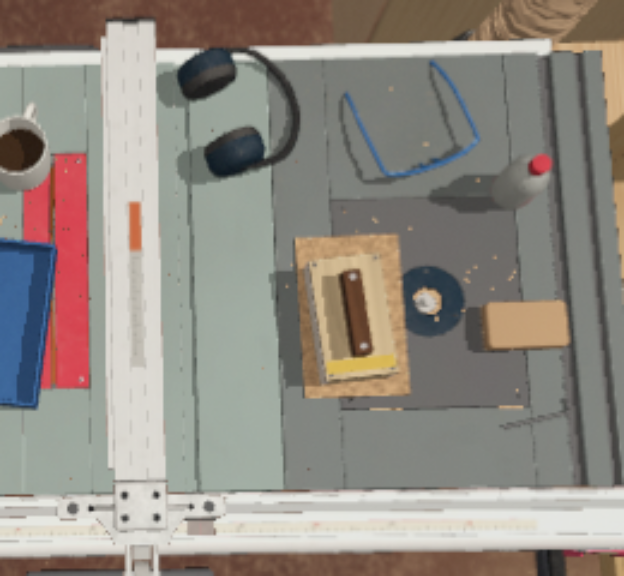

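The crop shows the box turned ~5.5° on the mat, with the yellow end at the near (-x) side. All the sizes agree: batten 110x27, mat 222x143, tray 183x221. The fence top is at z≈0.074. I'll plan the approach with a half-turned yaw, so that tool x equals box x.

```bash
cat > plan.py <<'E'
# world waypoints (x,y,z,yaw of tool x deg, pitch: +x end DOWN deg, roll deg) -> rows relative to current pose
from workcell import *
import numpy as np,sys
from scipy.spatial.transform import Rotation as R
def tool(yaw,pitch=0,roll=0):
    return R.from_euler("ZYX",[yaw,pitch,roll],degrees=True)*R.from_euler("x",180,degrees=True)
def rows(W,show=True):
    o=get_obs();p=np.array(o["position"]);q=R.from_quat(o["ee_rot"])
    print("t",round(float(o["clock"]),2),"tcp",np.round(p,3),"yaw/pitch/roll",np.round((q*R.from_euler("x",180,degrees=True)).as_euler("ZYX",degrees=True),1),"j",np.round(o["joint_pos"],2),"w",np.round(o["grip_width"],2),"F",np.round(o["ft_force"],1),"g",np.round(o["grasp_force"],1))
    for w in W:
        d=q.inv()*tool(*w[3:]);s=q.inv().apply(np.array(w[:3])-p)
        print([[float(x) for x in np.round(d.as_rotvec(),3)],[float(x) for x in np.round(s,3)]])
E
python3 - <<'E'
from plan import *
# start tool-x yaw: 163.7 -> 5.5 ; arc r .62
a=np.linspace(73.6,-32,29)[1:];y=np.linspace(163.7,5.5,29)[1:]
z=np.linspace(.231,.2,29)[1:]
rows([(.615*np.cos(np.radians(i)),.615*np.sin(np.radians(i)),k,j) for i,j,k in zip(a,y,z)][:8])
E
```

```text
t 0.1 tcp [0.176 0.599 0.231] yaw/pitch/roll [1.636e+02 0.000e+00 1.000e-01] j [-1.31  0.33 -0.06  1.46  0.02  1.35 -0.09] w 1.0 F [ 0.  -0.7 -1.4] g 0.0
[[-0.001, 0.0, 0.097], [-0.041, -0.011, 0.001]]
[[-0.001, 0.0, 0.196], [-0.081, -0.015, 0.002]]
[[-0.001, 0.0, 0.295], [-0.121, -0.022, 0.003]]
[[-0.001, 0.0, 0.393], [-0.16, -0.031, 0.004]]
[[-0.001, 0.0, 0.492], [-0.199, -0.043, 0.005]]
[[-0.001, 0.0, 0.59], [-0.237, -0.057, 0.006]]
[[-0.001, 0.001, 0.689], [-0.274, -0.074, 0.007]]
[[-0.001, 0.001, 0.788], [-0.309, -0.093, 0.009]]
```

Request:
jog_arm([
  [[0, 0, 0.097], [-0.04, -0.01, 0.001], 0.085],
  [[0, 0, 0.196], [-0.081, -0.015, 0.002], 0.085],
  [[0, 0, 0.295], [-0.121, -0.022, 0.003], 0.085],
  [[0, 0, 0.393], [-0.16, -0.031, 0.004], 0.085],
  [[0, 0, 0.492], [-0.199, -0.043, 0.005], 0.085],
  [[0, 0, 0.59], [-0.237, -0.057, 0.006], 0.085],
  [[0, 0, 0.689], [-0.274, -0.074, 0.007], 0.085],
  [[0, 0, 0.788], [-0.309, -0.093, 0.009], 0.085],
], force=60)

```text
clock: 0.77
position: [0.4479, 0.4218, 0.222]
ee_rot: [0.514, 0.858, -0.0, 0.0]
ft_force: [-0.5, 0.6, -0.2]
grip_width: 0.995
grasp_force: 0.0
```

Run:
```python
from plan import *
a=np.linspace(73.6,-32,29)[1:];y=np.linspace(163.7,5.5,29)[1:]
z=np.linspace(.231,.2,29)[1:]
rows([(.615*np.cos(np.radians(i)),.615*np.sin(np.radians(i)),k,j) for i,j,k in zip(a,y,z)][8:16])
```

```text
t 0.77 tcp [0.448 0.422 0.222] yaw/pitch/roll [118.2   0.    0. ] j [-0.99  0.31  0.2   1.51 -0.06  1.32 -0.29] w 1.0 F [-0.5  0.6 -0.2] g 0.0
[[-0.0, 0.0, 0.093], [-0.038, 0.009, 0.001]]
[[-0.0, 0.0, 0.192], [-0.078, 0.015, 0.002]]
[[-0.0, 0.0, 0.29], [-0.118, 0.02, 0.003]]
[[-0.0, 0.0, 0.389], [-0.158, 0.021, 0.004]]
[[-0.0, 0.0, 0.488], [-0.199, 0.02, 0.005]]
[[-0.0, 0.0, 0.586], [-0.239, 0.016, 0.007]]
[[-0.0, 0.0, 0.685], [-0.279, 0.009, 0.008]]
[[-0.0, 0.0, 0.783], [-0.319, 0.0, 0.009]]
```

Request:
jog_arm([
  [[0, 0, 0.093], [-0.038, 0.009, 0.001], 0.085],
  [[0, 0, 0.192], [-0.078, 0.015, 0.002], 0.085],
  [[0, 0, 0.29], [-0.118, 0.02, 0.003], 0.085],
  [[0, 0, 0.389], [-0.158, 0.021, 0.004], 0.085],
  [[0, 0, 0.488], [-0.199, 0.02, 0.005], 0.085],
  [[0, 0, 0.586], [-0.239, 0.016, 0.007], 0.085],
  [[0, 0, 0.685], [-0.279, 0.009, 0.008], 0.085],
  [[0, 0, 0.783], [-0.319, 0, 0.009], 0.085],
])

```text
clock: 1.43
position: [0.5988, 0.1411, 0.2128]
ee_rot: [0.802, 0.597, -0.0, -0.0]
ft_force: [0.4, 0.2, -1.2]
grip_width: 0.996
grasp_force: 0.0
```

Run:
```python
from plan import *
a=np.linspace(73.6,-32,29)[1:];y=np.linspace(163.7,5.5,29)[1:]
z=np.linspace(.231,.2,29)[1:]
rows([(.615*np.cos(np.radians(i)),.615*np.sin(np.radians(i)),k,j) for i,j,k in zip(a,y,z)][16:24])
```

```text
t 1.43 tcp [0.599 0.141 0.213] yaw/pitch/roll [73.3  0.   0. ] j [-0.67  0.34  0.47  1.54 -0.15  1.3  -0.48] w 1.0 F [ 0.4  0.2 -1.2] g 0.0
[[-0.0, 0.0, 0.099], [-0.036, 0.019, 0.001]]
[[-0.0, 0.0, 0.198], [-0.073, 0.035, 0.002]]
[[-0.0, 0.0, 0.297], [-0.111, 0.05, 0.003]]
[[-0.0, 0.0, 0.395], [-0.149, 0.061, 0.004]]
[[-0.0, 0.0, 0.494], [-0.189, 0.07, 0.005]]
[[-0.0, 0.0, 0.592], [-0.229, 0.077, 0.006]]
[[-0.0, 0.0, 0.691], [-0.269, 0.081, 0.007]]
[[-0.0, 0.0, 0.79], [-0.31, 0.082, 0.008]]
```

Request:
jog_arm([
  [[0, 0, 0.099], [-0.036, 0.019, 0.001], 0.085],
  [[0, 0, 0.198], [-0.073, 0.035, 0.002], 0.085],
  [[0, 0, 0.297], [-0.111, 0.05, 0.003], 0.085],
  [[0, 0, 0.395], [-0.149, 0.061, 0.004], 0.085],
  [[0, 0, 0.494], [-0.189, 0.07, 0.005], 0.085],
  [[0, 0, 0.592], [-0.229, 0.077, 0.006], 0.085],
  [[0, 0, 0.691], [-0.269, 0.081, 0.007], 0.085],
  [[0, 0, 0.79], [-0.31, 0.082, 0.008], 0.085],
])

```text
clock: 2.1
position: [0.5893, -0.1792, 0.2049]
ee_rot: [0.97, 0.243, -0.0, -0.0]
ft_force: [0.5, 0.2, 0.0]
grip_width: 0.996
grasp_force: 0.0
```

Run:
```python
from plan import *
rows([(.548,-.21,.2,22),(.535,-.25,.2,16),(.527,-.29,.2,10),(.519,-.324,.2,5.5)])
```

```text
t 2.1 tcp [ 0.589 -0.179  0.205] yaw/pitch/roll [28.1  0.   0. ] j [-0.34  0.39  0.72  1.56 -0.26  1.3  -0.66] w 1.0 F [0.5 0.2 0. ] g 0.0
[[-0.0, 0.0, 0.106], [-0.051, 0.008, 0.005]]
[[-0.0, 0.0, 0.211], [-0.081, 0.037, 0.005]]
[[-0.0, 0.0, 0.316], [-0.107, 0.068, 0.005]]
[[-0.0, 0.0, 0.394], [-0.13, 0.095, 0.005]]
```

Request:
jog_arm([
  [[0, 0, 0.1], [-0.04, 0.008, 0.005], 0.085],
  [[0, 0, 0.211], [-0.075, 0.03, 0.005], 0.085],
  [[0, 0, 0.316], [-0.104, 0.06, 0.005], 0.085],
  [[0, 0, 0.394], [-0.13, 0.095, 0.005], 0.085],
  [[0, 0, 0.394], [-0.13, 0.095, 0.005], 0.085],
  [[0, 0, 0.394], [-0.13, 0.095, 0.005], 0.085],
])

```text
clock: 2.6
position: [0.5186, -0.3261, 0.2]
ee_rot: [0.999, 0.048, -0.001, 0.001]
ft_force: [0.4, 0.8, -0.2]
grip_width: 0.993
grasp_force: 0.0
```

Run:
```python
from plan import *
from h import *
rows([])
c=camera("wrist");cv2.imwrite("pics/w1.png",c["img"][:,:,::-1]);pickle.dump(c,open("w1.pkl","wb"))
print(np.round(c["extrinsics"],3))
```

```text
t 2.6 tcp [ 0.519 -0.326  0.2  ] yaw/pitch/roll [ 5.5  0.1 -0.1] j [-0.16  0.41  0.84  1.58 -0.32  1.3  -0.75] w 0.99 F [ 0.4  0.8 -0.2] g 0.0
[[ 0.095 -0.956 -0.279  0.59 ]
 [-0.995 -0.092 -0.026 -0.318]
 [-0.001  0.28  -0.96   0.343]
 [ 0.     0.     0.     1.   ]]
```

View pics/w1.png

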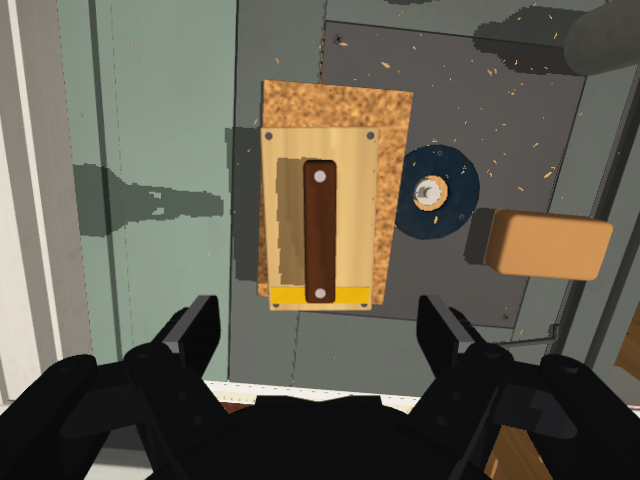

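The batten is vertical in the wrist view, with screws at (320,176) and (320,294), so the yaw is right. I'll measure its centre and the mat from here.

Run:
```python
from plan import *
from h import *
c=pickle.load(open("w1.pkl","rb"));P=plane(c,[(320,176),(320,294),(320,160),(320,303),(305,230),(335,230)],.102)
print(P.round(3),np.linalg.norm(P[2]-P[3]))
print("mat corners",plane(c,[(264,80),(413,93),(383,305),(258,297)],.004).round(3))
rows([(.519,-.325,.16,5.5),(.519,-.325,.12,5.5),(.519,-.325,.085,5.5),(.519,-.325,.071,5.5)])
```

```text
[[ 0.567 -0.322  0.102]
 [ 0.476 -0.331  0.102]
 [ 0.578 -0.321  0.102]
 [ 0.469 -0.332  0.102]
 [ 0.527 -0.315  0.102]
 [ 0.529 -0.337  0.102]] 0.10989420117653692
mat corners [[ 0.64  -0.263  0.004]
 [ 0.642 -0.402  0.004]
 [ 0.423 -0.407  0.004]
 [ 0.42  -0.268  0.004]]
t 2.65 tcp [ 0.52  -0.324  0.2  ] yaw/pitch/roll [5.7 0.  0. ] j [-0.16  0.41  0.84  1.58 -0.32  1.3  -0.75] w 0.99 F [ 0.6  0.3 -1.1] g 0.0
[[-0.0, 0.001, 0.003], [-0.001, 0.001, 0.04]]
[[-0.0, 0.001, 0.003], [-0.001, 0.001, 0.08]]
[[-0.0, 0.001, 0.003], [-0.001, 0.001, 0.115]]
[[-0.0, 0.001, 0.003], [-0.001, 0.001, 0.129]]
```

Request:
jog_arm([
  [[0, 0, 0], [0.003, 0.002, 0.035], 0.085],
  [[0, 0, 0], [0.003, 0.002, 0.07], 0.085],
  [[0, 0, 0], [0.003, 0.002, 0.1], 0.085],
  [[0, 0, 0], [0.003, 0.002, 0.12], 0.085],
  [[0, 0, 0], [0.003, 0.002, 0.129], 0.085],
  [[0, 0, 0], [0.003, 0.002, 0.129], 0.085],
  [[0, 0, 0], [0.003, 0.002, 0.129], 0.02],
  [[0, 0, 0], [0.003, 0.002, 0.129], 0.01],
], force=100)

```text
clock: 3.32
position: [0.5247, -0.3247, 0.0729]
ee_rot: [0.999, 0.051, 0.001, 0.0]
ft_force: [-0.2, 0.2, 0.3]
grip_width: 0.738
grasp_force: 0.0
```

Request:
jog_arm([
  [[0, 0, 0], [0, 0, 0], 0],
  [[0, 0, 0], [0, 0, 0], 0],
  [[0, 0, 0], [0, 0, 0], 0],
  [[0, 0, 0], [0, 0, 0], 0],
  [[0, 0, 0], [0, 0, 0], 0],
  [[0, 0, 0], [0, 0, 0], 0],
], force=100)

```text
clock: 3.82
position: [0.5242, -0.3255, 0.0722]
ee_rot: [0.999, 0.05, 0.001, 0.001]
ft_force: [1.0, -3.4, 5.6]
grip_width: 0.265
grasp_force: 100.4
```

Run:
```python
from plan import *
rows([])
```

```text
t 3.82 tcp [ 0.524 -0.326  0.072] yaw/pitch/roll [ 5.8 -0.1 -0.1] j [-0.1   0.55  0.77  1.69 -0.42  1.07 -0.67] w 0.27 F [ 1.  -3.4  5.6] g 100.4
```

Run:
```python
from plan import *
rows([(.526,-.326,z,5.7,p) for z,p in ((.08,0),(.095,1),(.115,4),(.14,8),(.165,12),(.19,15),(.21,17),(.22,17))])
```

```text
t 3.82 tcp [ 0.524 -0.326  0.072] yaw/pitch/roll [ 5.8 -0.1 -0.1] j [-0.1   0.55  0.77  1.69 -0.42  1.07 -0.67] w 0.27 F [ 1.  -3.4  5.6] g 100.4
[[0.001, -0.002, 0.001], [0.002, 0.001, -0.008]]
[[0.001, -0.019, 0.001], [0.002, 0.001, -0.023]]
[[0.001, -0.071, 0.001], [0.002, 0.001, -0.043]]
[[0.001, -0.141, 0.001], [0.002, 0.001, -0.068]]
[[0.001, -0.211, 0.001], [0.002, 0.001, -0.093]]
[[0.001, -0.263, 0.001], [0.002, 0.001, -0.118]]
[[0.001, -0.298, 0.001], [0.002, 0.001, -0.138]]
[[0.001, -0.298, 0.001], [0.002, 0.001, -0.148]]
```

Request:
jog_arm([
  [[0, 0, 0], [0, 0, -0.008], 0],
  [[0, -0.02, 0], [0, 0, -0.023], 0],
  [[0, -0.07, 0], [0, 0, -0.043], 0],
  [[0, -0.14, 0], [0, 0, -0.068], 0],
  [[0, -0.21, 0], [0, 0, -0.093], 0],
  [[0, -0.26, 0], [0, 0, -0.118], 0],
  [[0, -0.3, 0], [0, 0, -0.138], 0],
  [[0, -0.3, 0], [0, 0, -0.148], 0],
])

```text
clock: 4.48
position: [0.5251, -0.3233, 0.2203]
ee_rot: [0.987, 0.051, -0.15, 0.008]
ft_force: [0.5, -0.2, -5.3]
grip_width: 0.264
grasp_force: 98.9
```

Run:
```python
from plan import *
from h import *
c=camera("side");cv2.imwrite("pics/s1.png",cv2.resize(c["img"][100:280,130:330,::-1],None,fx=3,fy=3))
s=lambda t:t*t*(3-2*t)
rows([(.526+.034*s(k),-.326+.49*s(k),.22,5.7,17) for k in np.arange(1,9)/24])
```

```text
t 4.53 tcp [ 0.525 -0.324  0.221] yaw/pitch/roll [ 5.8 17.1 -0.1] j [-0.13  0.63  0.84  1.3  -0.25  1.61 -0.79] w 0.27 F [ 0.1 -0.9 -2.6] g 99.1
[[0.002, 0.002, 0.002], [0.002, -0.001, 0.001]]
[[0.002, 0.002, 0.002], [0.003, -0.008, 0.001]]
[[0.002, 0.002, 0.002], [0.005, -0.019, -0.0]]
[[0.002, 0.002, 0.002], [0.007, -0.034, -0.001]]
[[0.002, 0.002, 0.002], [0.01, -0.053, -0.002]]
[[0.002, 0.002, 0.002], [0.014, -0.074, -0.003]]
[[0.002, 0.002, 0.002], [0.018, -0.098, -0.004]]
[[0.002, 0.002, 0.002], [0.022, -0.124, -0.005]]
```

View pics/s1.png

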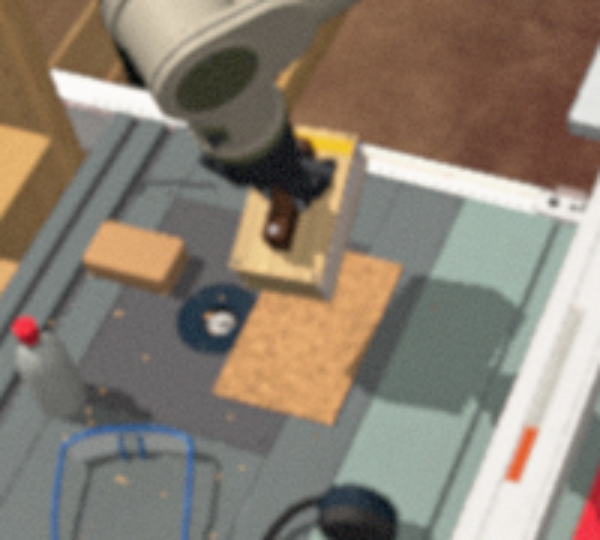

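The box is held, lifted and tilted with its +x end down. No tally lies on the mat (mat at crop 310,340), so I'll carry it across.

Request:
jog_arm([
  [[0, 0, 0], [0.001, -0.001, 0], 0],
  [[0, 0, 0], [0.002, -0.008, 0], 0],
  [[0, 0, 0], [0.004, -0.019, 0], 0],
  [[0, 0, 0], [0.007, -0.034, -0.001], 0],
  [[0, 0, 0], [0.01, -0.053, -0.002], 0],
  [[0, 0, 0], [0.014, -0.074, -0.003], 0],
  [[0, 0, 0], [0.018, -0.098, -0.004], 0],
  [[0, 0, 0], [0.022, -0.124, -0.005], 0],
])

```text
clock: 5.2
position: [0.5327, -0.1971, 0.2166]
ee_rot: [0.987, 0.05, -0.15, 0.007]
ft_force: [0.1, -0.1, -4.4]
grip_width: 0.263
grasp_force: 98.9
```

Run:
```python
from plan import *
s=lambda t:t*t*(3-2*t)
rows([(.526+.034*s(k),-.326+.49*s(k),.22,5.7,17) for k in np.arange(9,17)/24])
```

```text
t 5.2 tcp [ 0.533 -0.197  0.217] yaw/pitch/roll [ 5.8 17.2  0.1] j [-0.36  0.54  0.84  1.43 -0.23  1.6  -0.99] w 0.26 F [ 0.1 -0.1 -4.4] g 98.9
[[-0.001, 0.004, 0.001], [0.005, -0.026, -0.005]]
[[-0.001, 0.004, 0.001], [0.01, -0.055, -0.007]]
[[-0.001, 0.004, 0.001], [0.015, -0.084, -0.008]]
[[-0.001, 0.004, 0.001], [0.02, -0.114, -0.01]]
[[-0.001, 0.004, 0.001], [0.025, -0.145, -0.011]]
[[-0.001, 0.004, 0.001], [0.03, -0.174, -0.013]]
[[-0.001, 0.004, 0.001], [0.034, -0.203, -0.014]]
[[-0.001, 0.004, 0.001], [0.039, -0.231, -0.015]]
```

Request:
jog_arm([
  [[0, 0, 0], [0.005, -0.026, -0.005], 0],
  [[0, 0, 0], [0.01, -0.055, -0.007], 0],
  [[0, 0, 0], [0.015, -0.084, -0.008], 0],
  [[0, 0, 0], [0.02, -0.114, -0.01], 0],
  [[0, 0, 0], [0.025, -0.145, -0.011], 0],
  [[0, 0, 0], [0.03, -0.174, -0.013], 0],
  [[0, 0, 0], [0.034, -0.203, -0.014], 0],
  [[0, 0, 0], [0.039, -0.231, -0.015], 0],
])

```text
clock: 5.87
position: [0.5506, 0.0378, 0.2196]
ee_rot: [0.987, 0.05, -0.15, 0.007]
ft_force: [0.1, -0.4, -4.5]
grip_width: 0.259
grasp_force: 99.0
```

Run:
```python
from plan import *
s=lambda t:t*t*(3-2*t)
rows([(.526+.034*s(k),-.326+.49*s(k),.22,5.7,17) for k in np.arange(17,25)/24])
```

```text
t 5.87 tcp [0.551 0.038 0.22 ] yaw/pitch/roll [ 5.8 17.2  0.1] j [-0.69  0.49  0.77  1.45 -0.29  1.63 -1.37] w 0.26 F [ 0.1 -0.4 -4.5] g 99.0
[[-0.0, 0.004, 0.002], [0.005, -0.025, -0.002]]
[[-0.0, 0.004, 0.002], [0.009, -0.049, -0.003]]
[[-0.0, 0.004, 0.002], [0.012, -0.07, -0.004]]
[[-0.0, 0.004, 0.002], [0.015, -0.089, -0.005]]
[[-0.0, 0.004, 0.002], [0.018, -0.104, -0.006]]
[[-0.0, 0.004, 0.002], [0.02, -0.115, -0.006]]
[[-0.0, 0.004, 0.002], [0.021, -0.122, -0.007]]
[[-0.0, 0.004, 0.002], [0.021, -0.125, -0.007]]
```

Request:
jog_arm([
  [[0, 0, 0], [0.005, -0.025, -0.002], 0],
  [[0, 0, 0], [0.009, -0.049, -0.003], 0],
  [[0, 0, 0], [0.012, -0.07, -0.004], 0],
  [[0, 0, 0], [0.015, -0.089, -0.005], 0],
  [[0, 0, 0], [0.018, -0.104, -0.006], 0],
  [[0, 0, 0], [0.02, -0.115, -0.006], 0],
  [[0, 0, 0], [0.021, -0.122, -0.007], 0],
  [[0, 0, 0], [0.021, -0.125, -0.007], 0],
])

```text
clock: 6.53
position: [0.561, 0.1625, 0.2206]
ee_rot: [0.987, 0.05, -0.149, 0.008]
ft_force: [0.4, -0.8, -4.6]
grip_width: 0.265
grasp_force: 99.0
```

Run:
```python
from plan import *
rows([(.56,.164,z,5.7,p) for z,p in ((.215,12),(.21,7),(.205,2),(.2,-3),(.195,-9),(.19,-15),(.19,-20),(.19,-23))])
```

```text
t 6.53 tcp [0.561 0.163 0.221] yaw/pitch/roll [ 5.8 17.2  0. ] j [-0.8   0.56  0.72  1.35 -0.36  1.67 -1.55] w 0.27 F [ 0.4 -0.8 -4.6] g 99.0
[[0.0, 0.091, 0.002], [0.001, -0.002, 0.006]]
[[0.0, 0.178, 0.002], [0.002, -0.002, 0.01]]
[[0.0, 0.265, 0.002], [0.004, -0.002, 0.015]]
[[0.0, 0.353, 0.002], [0.005, -0.002, 0.02]]
[[0.0, 0.457, 0.002], [0.007, -0.002, 0.025]]
[[-0.0, 0.562, 0.002], [0.008, -0.002, 0.029]]
[[-0.0, 0.649, 0.002], [0.008, -0.002, 0.029]]
[[-0.0, 0.702, 0.002], [0.008, -0.002, 0.029]]
```

Request:
jog_arm([
  [[0, 0.09, 0], [0.001, 0, 0.006], 0],
  [[0, 0.18, 0], [0.002, 0, 0.01], 0],
  [[0, 0.265, 0], [0.004, 0, 0.015], 0],
  [[0, 0.353, 0], [0.005, 0, 0.02], 0],
  [[0, 0.457, 0], [0.007, 0, 0.025], 0],
  [[0, 0.56, 0], [0.008, 0, 0.029], 0],
  [[0, 0.65, 0], [0.008, 0, 0.029], 0],
  [[0, 0.7, 0], [0.008, 0, 0.029], 0],
])

```text
clock: 7.2
position: [0.5585, 0.1603, 0.1895]
ee_rot: [0.979, 0.049, 0.199, -0.011]
ft_force: [-0.3, -0.4, -5.3]
grip_width: 0.262
grasp_force: 99.1
```

```bash
cat > red.py <<'E'
from plan import *
from h import *
rows([])
for n in("top","side"):
    c=camera(n);h=cv2.cvtColor(c["img"],cv2.COLOR_RGB2HSV)
    m=cv2.inRange(h,(0,130,60),(8,255,255))|cv2.inRange(h,(172,130,60),(180,255,255))
    k,l,st,ce=cv2.connectedComponentsWithStats(m)
    print(n,[(int(st[i,4]),ce[i].round(),plane(c,[ce[i]],.012)[0].round(3)) for i in range(1,k) if st[i,4]>8])
    pickle.dump(c,open(n+"1.pkl","wb"))
E
python3 red.py
```

```text
t 7.2 tcp [0.558 0.16  0.189] yaw/pitch/roll [  5.7 -23.    0.1] j [-1.22 -0.05  0.79  2.03  0.23  0.78 -2.04] w 0.26 F [-0.3 -0.4 -5.3] g 99.1
top [(1312, array([299., 223.]), array([0.599, 0.043, 0.012])), (56, array([494., 178.]), array([ 0.734, -0.599,  0.012])), (254, array([285., 198.]), array([0.682, 0.088, 0.012])), (21, array([163., 217.]), array([0.626, 0.49 , 0.012])), (100, array([290., 259.]), array([0.481, 0.075, 0.012])), (19, array([508., 340.]), array([ 0.217, -0.599,  0.012])), (10, array([530., 341.]), array([ 0.215, -0.663,  0.012]))]
side [(9, array([524., 115.]), array([-0.215,  0.555,  0.012])), (19, array([320., 147.]), array([ 0.197, -0.141,  0.012])), (12, array([317., 152.]), array([ 0.221, -0.143,  0.012])), (11, array([525., 149.]), array([-0.036,  0.573,  0.012])), (10, array([489., 177.]), array([0.136, 0.46 , 0.012])), (16, array([577., 180.]), array([0.041, 0.775, 0.012])), (14, array([409., 183.]), array([0.254, 0.197, 0.012])), (13, array([585., 187.]), array([0.063, 0.804, 0.012])), (13, array([445., 194.]), array([0.261, 0.324, 0.012])), (30, arra
[... 2261 characters left out ...]
12])), (9, array([278., 451.]), array([1.199, 0.071, 0.012])), (9, array([284., 457.]), array([1.208, 0.091, 0.012])), (15, array([290., 462.]), array([1.217, 0.111, 0.012])), (55, array([197., 470.]), array([ 1.314, -0.11 ,  0.012])), (12, array([246., 464.]), array([1.257, 0.005, 0.012])), (13, array([269., 465.]), array([1.239, 0.063, 0.012])), (10, array([261., 467.]), array([1.252, 0.045, 0.012])), (17, array([293., 474.]), array([1.241, 0.129, 0.012])), (18, array([476., 473.]), array([1.102, 0.578, 0.012])), (11, array([173., 473.]), array([ 1.342, -0.164,  0.012])), (12, array([183., 477.]), array([ 1.342, -0.136,  0.012])), (13, array([193., 478.]), array([ 1.335, -0.11 ,  0.012]))]
```

```bash
cat > red.py <<'E'
from plan import *
from h import *
rows([])
T=np.array([.532,.164]);a=np.radians(-7.6);M=np.array([[np.cos(a),np.sin(a)],[-np.sin(a),np.cos(a)]])
for n in("top","side"):
    c=camera(n);h=cv2.cvtColor(c["img"],cv2.COLOR_RGB2HSV)
    m=cv2.inRange(h,(0,120,50),(8,255,255))|cv2.inRange(h,(172,120,50),(180,255,255))
    k,l,st,ce=cv2.connectedComponentsWithStats(m)
    for i in range(1,k):
        L=M@(plane(c,[ce[i]],.015)[0][:2]-T)
        if st[i,4]>5 and abs(L[0])<.12 and abs(L[1])<.1: print(n,"red",st[i,4],ce[i].round(),"tray xy",L.round(3))
    pickle.dump(c,open(n+"1.pkl","wb"))
E
echo
```

```text
(no output)
```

Request:
jog_arm([
  [[0, 0, 0], [0, 0.03, 0], 0],
  [[0, 0, 0], [0, -0.01, 0], 0],
  [[0, 0, 0], [0, -0.03, 0], 0],
  [[0, 0, 0], [0, 0.01, 0], 0],
  [[0, 0, 0], [0, 0.03, 0], 0],
  [[0, 0, 0], [0, -0.01, 0], 0],
  [[0, 0, 0], [0, -0.03, 0], 0],
  [[0, 0, 0], [0, 0, 0], 0],
])

```text
clock: 7.97
position: [0.5594, 0.1711, 0.1914]
ee_rot: [0.979, 0.055, 0.198, -0.011]
ft_force: [0.4, 1.7, -3.6]
grip_width: 0.26
grasp_force: 101.5
```

```bash
python3 red.py
python3 - <<'E'
import pickle,cv2
import numpy as np
a=pickle.load(open("top1.pkl","rb"))["img"][150:330,190:370,::-1];b=pickle.load(open("side1.pkl","rb"))["img"][150:330,300:480,::-1]
cv2.imwrite("pics/sh1.png",cv2.resize(np.hstack([a,b]),None,fx=2.2,fy=2.2))
E
```

```text
t 7.97 tcp [0.559 0.171 0.191] yaw/pitch/roll [  6.4 -22.9   0. ] j [-1.22 -0.03  0.77  2.01  0.22  0.78 -2.03] w 0.26 F [ 0.4  1.7 -3.6] g 101.5
top red 100 [290. 259.] tray xy [-0.039 -0.095]
```

View pics/sh1.png

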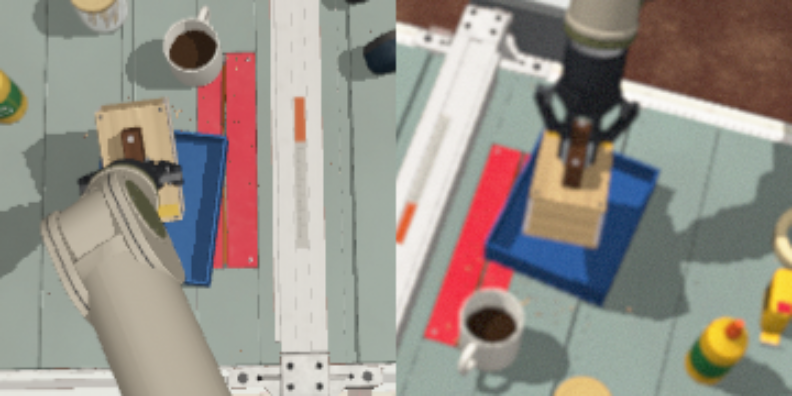

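The box sits over the tray; it hides most of the tray floor, and no red shows in the visible part. I'll shake harder, then check the weight and the view.

Request:
jog_arm([
  [[0, 0, 0], [0, 0.04, 0], 0],
  [[0, 0, 0], [0, 0.03, 0], 0],
  [[0, 0, 0], [0, -0.01, 0], 0],
  [[0, 0, 0], [0, -0.04, 0], 0],
  [[0, 0, 0], [0, 0, 0], 0],
  [[0, 0, 0], [0, 0.04, 0], 0],
  [[0, 0, 0], [0, 0, 0], 0],
  [[0, 0, 0], [0, -0.03, 0], 0],
])

```text
clock: 8.73
position: [0.5589, 0.1871, 0.1913]
ee_rot: [0.979, 0.044, 0.198, -0.01]
ft_force: [0.7, 3.5, -4.0]
grip_width: 0.267
grasp_force: 102.5
```

Request:
jog_arm([
  [[0, 0, 0], [0, 0.04, 0], 0],
  [[0, 0, 0], [0, 0.06, 0], 0],
  [[0, 0, 0], [0, 0.02, 0], 0],
  [[0, 0, 0], [0, -0.02, 0], 0],
  [[0, 0, 0], [0, 0.02, 0], 0],
  [[0, 0, 0], [0, 0.045, 0], 0],
  [[0, 0, 0], [0, 0.03, 0], 0],
  [[0, 0, 0], [0, 0.03, 0], 0],
])

```text
clock: 9.4
position: [0.5607, 0.1607, 0.1909]
ee_rot: [0.979, 0.048, 0.198, -0.01]
ft_force: [-0.8, 1.0, -5.2]
grip_width: 0.263
grasp_force: 102.9
```

```bash
cat > wt.py <<'E'
from plan import *
f=[]
for i in range(8): camera("wrist");f.append(get_obs()["ft_force"])
f=np.array(f);print("meanF",f.mean(0).round(2),f.std(0).round(2))
E
python3 wt.py; python3 red.py
```

```text
meanF [ 0.35  0.07 -4.58] [0.51 0.28 0.75]
t 9.8 tcp [0.56  0.161 0.191] yaw/pitch/roll [  5.8 -22.9  -0. ] j [-1.2  -0.04  0.77  2.02  0.22  0.78 -2.03] w 0.26 F [ 0.7  0.1 -3.5] g 103.1
top red 100 [290. 259.] tray xy [-0.039 -0.095]
```

Request:
jog_arm([
  [[0, 0, 0], [0, 0.04, 0], 0],
  [[0, 0, 0], [0, 0.04, 0], 0],
  [[0, 0, 0], [0, 0.04, 0], 0],
  [[0, 0, 0], [0, 0.04, 0], 0],
  [[0, 0, 0], [0, 0, 0], 0],
  [[0, 0, 0], [0, -0.04, 0], 0],
  [[0, 0, 0], [0, -0.04, 0], 0],
  [[0, 0, 0], [0, -0.04, 0], 0],
])

```text
clock: 10.57
position: [0.5553, 0.2054, 0.1906]
ee_rot: [0.979, 0.053, 0.198, -0.01]
ft_force: [-0.3, -1.8, -5.0]
grip_width: 0.265
grasp_force: 103.0
```

Request:
jog_arm([
  [[0, 0, 0], [0, 0.04, 0], 0],
  [[0, 0, 0], [0, 0.08, 0], 0],
  [[0, 0, 0], [0, 0.08, 0], 0],
  [[0, 0, 0], [0, 0.08, 0], 0],
  [[0, 0, 0], [0, 0.08, 0], 0],
  [[0, 0, 0], [0, 0.04, 0], 0],
  [[0, 0, 0], [0, 0.04, 0], 0],
  [[0, 0, 0], [0, 0.04, 0], 0],
])

```text
clock: 11.23
position: [0.5596, 0.1651, 0.1908]
ee_rot: [0.979, 0.052, 0.199, -0.01]
ft_force: [-0.9, -0.2, -4.2]
grip_width: 0.265
grasp_force: 103.1
```

```bash
python3 wt.py; python3 red.py
```

```text
meanF [ 0.07 -0.41 -3.99] [0.28 0.46 0.36]
t 11.63 tcp [0.56  0.161 0.191] yaw/pitch/roll [  5.7 -22.9   0. ] j [-1.19 -0.04  0.76  2.02  0.22  0.78 -2.03] w 0.26 F [-0.2 -0.4 -4.2] g 103.1
top red 129 [283. 232.] tray xy [ 0.044 -0.064]
top red 100 [290. 259.] tray xy [-0.039 -0.095]
side red 108 [354. 252.] tray xy [ 0.05  -0.065]
```

The drop worked. Red now shows at tray xy ≈ (0.047, -0.065) in both views, and the two agree at floor height. I'll confirm that by triangulation and then plan the return.

Run:
```python
from plan import *
from h import *
t=pickle.load(open("top1.pkl","rb"));s=pickle.load(open("side1.pkl","rb"))
print(tri(t,(283,232),s,(354,252)))
f=lambda t:t*t*(3-2*t)
rows([(.56,.164,z,5.7,p) for z,p in ((.2,-21),(.21,-16),(.22,-10),(.225,-4),(.225,0),(.225,0))])
```

```text
(array([0.57003003, 0.09485686, 0.01080621]), np.float64(0.003100056646926444))
t 11.73 tcp [0.56  0.161 0.191] yaw/pitch/roll [  5.7 -22.9   0. ] j [-1.19 -0.04  0.76  2.02  0.22  0.78 -2.03] w 0.27 F [ 0.1 -0.6 -4.1] g 103.1
[[-0.001, -0.034, 0.001], [0.004, -0.003, -0.008]]
[[-0.001, -0.121, 0.001], [0.007, -0.003, -0.018]]
[[-0.0, -0.226, 0.001], [0.011, -0.003, -0.027]]
[[-0.0, -0.33, 0.001], [0.013, -0.003, -0.031]]
[[-0.0, -0.4, 0.001], [0.013, -0.003, -0.031]]
[[-0.0, -0.4, 0.001], [0.013, -0.003, -0.031]]
```

Request:
jog_arm([
  [[0, -0.034, 0], [0.004, 0, -0.008], 0],
  [[0, -0.12, 0], [0.007, 0, -0.018], 0],
  [[0, -0.226, 0], [0.011, 0, -0.027], 0],
  [[0, -0.33, 0], [0.013, 0, -0.031], 0],
  [[0, -0.4, 0], [0.013, 0, -0.031], 0],
  [[0, -0.4, 0], [0.013, 0, -0.031], 0],
])

```text
clock: 12.23
position: [0.5618, 0.1619, 0.2236]
ee_rot: [0.999, 0.051, -0.001, 0.002]
ft_force: [0.9, -0.2, -4.3]
grip_width: 0.266
grasp_force: 103.2
```

```bash
cat > back.py <<'E'
from plan import *
f=lambda t:t*t*(3-2*t)
a=int(sys.argv[1]);n=20
rows([(.56-.029*f(k),.162-.497*f(k),.225,5.7-4.2*f(k)) for k in np.minimum(np.arange(a,a+8),n)/n])
E
python3 back.py 1
```

```text
t 12.23 tcp [0.562 0.162 0.224] yaw/pitch/roll [ 5.8  0.2 -0.2] j [-1.03  0.31  0.83  1.62 -0.24  1.32 -1.64] w 0.27 F [ 0.9 -0.2 -4.3] g 103.2
[[0.003, 0.003, 0.002], [-0.002, 0.003, -0.001]]
[[0.003, 0.003, 0.004], [-0.004, 0.013, -0.001]]
[[0.003, 0.003, 0.006], [-0.007, 0.03, -0.001]]
[[0.003, 0.003, 0.009], [-0.01, 0.051, -0.001]]
[[0.003, 0.003, 0.013], [-0.014, 0.077, -0.001]]
[[0.003, 0.003, 0.017], [-0.019, 0.106, -0.001]]
[[0.003, 0.003, 0.022], [-0.024, 0.138, -0.001]]
[[0.003, 0.003, 0.027], [-0.03, 0.173, -0.001]]
```

Request:
jog_arm([
  [[0, 0, 0.002], [-0.002, 0.003, -0.001], 0],
  [[0, 0, 0.004], [-0.004, 0.013, -0.001], 0],
  [[0, 0, 0.006], [-0.007, 0.03, -0.001], 0],
  [[0, 0, 0.009], [-0.01, 0.051, -0.001], 0],
  [[0, 0, 0.013], [-0.014, 0.077, -0.001], 0],
  [[0, 0, 0.017], [-0.019, 0.106, -0.001], 0],
  [[0, 0, 0.022], [-0.024, 0.138, -0.001], 0],
  [[0, 0, 0.027], [-0.03, 0.173, -0.001], 0],
])

```text
clock: 12.9
position: [0.5465, -0.0158, 0.2257]
ee_rot: [0.999, 0.037, 0.001, -0.001]
ft_force: [0.6, -0.1, -4.1]
grip_width: 0.263
grasp_force: 103.2
```

```bash
python3 back.py 9
```

```text
t 12.9 tcp [ 0.546 -0.016  0.226] yaw/pitch/roll [ 4.2 -0.1  0.1] j [-0.86  0.21  0.93  1.72 -0.18  1.3  -1.39] w 0.26 F [ 0.6 -0.1 -4.1] g 103.2
[[-0.002, -0.002, 0.006], [-0.001, 0.034, 0.001]]
[[-0.002, -0.002, 0.011], [-0.006, 0.07, 0.001]]
[[-0.002, -0.002, 0.017], [-0.011, 0.107, 0.0]]
[[-0.002, -0.002, 0.022], [-0.016, 0.143, 0.0]]
[[-0.002, -0.002, 0.027], [-0.021, 0.178, 0.0]]
[[-0.002, -0.002, 0.032], [-0.025, 0.211, 0.0]]
[[-0.002, -0.002, 0.036], [-0.029, 0.24, 0.0]]
[[-0.002, -0.002, 0.04], [-0.032, 0.266, 0.0]]
```

Request:
jog_arm([
  [[0, 0, 0.006], [-0.001, 0.034, 0], 0],
  [[0, 0, 0.011], [-0.006, 0.07, 0], 0],
  [[0, 0, 0.017], [-0.011, 0.107, 0], 0],
  [[0, 0, 0.022], [-0.016, 0.143, 0], 0],
  [[0, 0, 0.027], [-0.021, 0.178, 0], 0],
  [[0, 0, 0.032], [-0.025, 0.211, 0], 0],
  [[0, 0, 0.036], [-0.029, 0.24, 0], 0],
  [[0, 0, 0.04], [-0.032, 0.266, 0], 0],
])

```text
clock: 13.57
position: [0.533, -0.2847, 0.2262]
ee_rot: [1.0, 0.015, 0.001, -0.0]
ft_force: [1.2, -0.2, -4.5]
grip_width: 0.261
grasp_force: 103.0
```

```bash
python3 back.py 17
```

```text
t 13.57 tcp [ 0.533 -0.285  0.226] yaw/pitch/roll [ 1.8 -0.1  0. ] j [-0.33  0.41  0.98  1.57 -0.35  1.35 -0.85] w 0.26 F [ 1.2 -0.2 -4.5] g 103.0
[[-0.0, -0.002, 0.0], [-0.001, 0.02, 0.001]]
[[-0.0, -0.002, 0.003], [-0.002, 0.036, 0.001]]
[[-0.0, -0.002, 0.004], [-0.003, 0.047, 0.001]]
[[-0.0, -0.002, 0.005], [-0.004, 0.05, 0.001]]
[[-0.0, -0.002, 0.005], [-0.004, 0.05, 0.001]]
[[-0.0, -0.002, 0.005], [-0.004, 0.05, 0.001]]
[[-0.0, -0.002, 0.005], [-0.004, 0.05, 0.001]]
[[-0.0, -0.002, 0.005], [-0.004, 0.05, 0.001]]
```

Request:
jog_arm([
  [[0, 0, 0], [-0.001, 0.02, 0.001], 0],
  [[0, 0, 0.003], [-0.002, 0.036, 0.01], 0],
  [[0, 0, 0.005], [-0.003, 0.047, 0.03], 0],
  [[0, 0, 0.005], [-0.004, 0.05, 0.06], 0],
  [[0, 0, 0.005], [-0.004, 0.05, 0.09], 0],
  [[0, 0, 0.005], [-0.004, 0.05, 0.115], 0],
  [[0, 0, 0.005], [-0.004, 0.05, 0.128], 0],
  [[0, 0, 0.005], [-0.004, 0.05, 0.13], 0],
])

```text
clock: 14.23
position: [0.531, -0.3309, 0.0938]
ee_rot: [1.0, 0.014, -0.001, -0.001]
ft_force: [-0.8, 1.6, -3.6]
grip_width: 0.269
grasp_force: 103.1
```

Run:
```python
from plan import *
from h import *
rows([(.531,-.335,z,1.5) for z in (.09,.075,.072)])
a=camera("wrist")["img"];b=camera("side")["img"][120:280,150:310]
cv2.imwrite("pics/p1.png",np.hstack([cv2.resize(a,(480,360)),cv2.resize(b,(320,320))[:320] if 0 else cv2.copyMakeBorder(cv2.resize(b,(320,320)),20,20,0,0,0)])[:,:,::-1])
```

```text
t 14.23 tcp [ 0.531 -0.331  0.094] yaw/pitch/roll [1.6 0.1 0.1] j [-0.16  0.59  0.88  1.65 -0.49  1.14 -0.7 ] w 0.27 F [-0.8  1.6 -3.6] g 103.1
[[-0.002, 0.002, 0.002], [-0.0, 0.004, 0.004]]
[[-0.002, 0.002, 0.002], [-0.0, 0.004, 0.019]]
[[-0.002, 0.002, 0.002], [-0.0, 0.004, 0.022]]
```

View pics/p1.png

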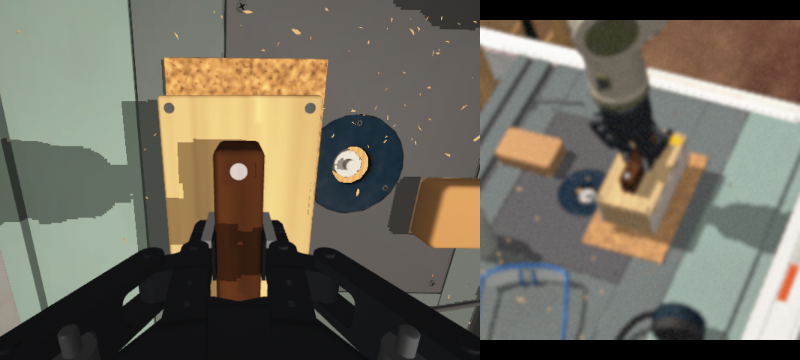

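The box hangs aligned over the mat, with its edges parallel to the mat's. I'll lower it gently.

Request:
jog_arm([
  [[0, 0, 0], [0, 0.003, 0.006], 0],
  [[0, 0, 0], [0, 0.004, 0.011], 0],
  [[0, 0, 0], [0, 0.004, 0.016], 0],
  [[0, 0, 0], [0, 0.004, 0.019], 0],
  [[0, 0, 0], [0, 0.004, 0.021], 0],
  [[0, 0, 0], [0, 0.004, 0.022], 0],
  [[0, 0, 0], [0, 0.004, 0.022], 0],
])

```text
clock: 14.92
position: [0.5332, -0.3353, 0.0732]
ee_rot: [1.0, 0.014, -0.0, -0.0]
ft_force: [0.5, -0.3, -3.9]
grip_width: 0.263
grasp_force: 103.3
```

Still carrying the full weight, so it goes a little lower.

Request:
jog_arm([
  [[0, 0, 0], [0, 0, 0.001], 0],
  [[0, 0, 0], [0, 0, 0.002], 0],
  [[0, 0, 0], [0, 0, 0.002], 0],
  [[0, 0, 0], [0, 0, 0.002], 0],
])

```text
clock: 15.25
position: [0.5334, -0.3357, 0.0721]
ee_rot: [1.0, 0.014, 0.0, 0.0]
ft_force: [-3.9, 0.3, 5.1]
grip_width: 0.261
grasp_force: 104.3
```

Contact made (+5 N). Releasing.

Request:
jog_arm([
  [[0, 0, 0], [0, 0, 0], 0.03],
  [[0, 0, 0], [0, 0, 0], 0.06],
  [[0, 0, 0], [0, 0, 0], 0.085],
  [[0, 0, 0], [0, 0, 0], 0.085],
  [[0, 0, 0], [0, 0, 0], 0.085],
  [[0, 0, 0], [0, 0, 0], 0.085],
  [[0, 0, 0], [0, 0, 0], 0.085],
  [[0, 0, 0], [0, 0, -0.005], 0.085],
])

```text
clock: 15.92
position: [0.5329, -0.335, 0.0757]
ee_rot: [1.0, 0.014, -0.001, -0.0]
ft_force: [0.0, -0.0, 0.1]
grip_width: 0.999
grasp_force: 0.0
```

Request:
jog_arm([
  [[0, 0, 0], [0, 0, -0.01], 0.085],
  [[0, 0, 0], [0, 0, -0.03], 0.085],
  [[0, 0, 0], [0, 0, -0.06], 0.085],
  [[0, 0, 0], [0, 0, -0.1], 0.085],
  [[0, 0, 0], [0, 0, -0.13], 0.085],
  [[0, 0, 0], [0, 0, -0.13], 0.085],
  [[0, 0, 0], [0, 0, -0.13], 0.085],
])

```text
clock: 16.5
position: [0.5339, -0.3362, 0.2091]
ee_rot: [1.0, 0.014, 0.002, 0.001]
ft_force: [0.1, 0.7, -1.0]
grip_width: 0.99
grasp_force: 0.0
```

```bash
python3 red.py
python3 - <<'E'
from workcell import *
from h import *
a=camera("wrist")["img"]
b=pickle.load(open("side1.pkl","rb"))["img"][130:350,160:480]
cv2.imwrite("pics/p2.png",np.hstack([cv2.resize(a,(400,300)),cv2.resize(b,(400,300))])[:,:,::-1])
E
```

```text
t 16.5 tcp [ 0.534 -0.336  0.209] yaw/pitch/roll [ 1.6 -0.2 -0.1] j [-0.2   0.49  0.96  1.52 -0.41  1.34 -0.75] w 0.99 F [ 0.1  0.7 -1. ] g 0.0
top red 129 [283. 232.] tray xy [ 0.044 -0.064]
top red 94 [290. 260.] tray xy [-0.043 -0.095]
side red 131 [355. 251.] tray xy [ 0.046 -0.063]
```

View pics/p2.png

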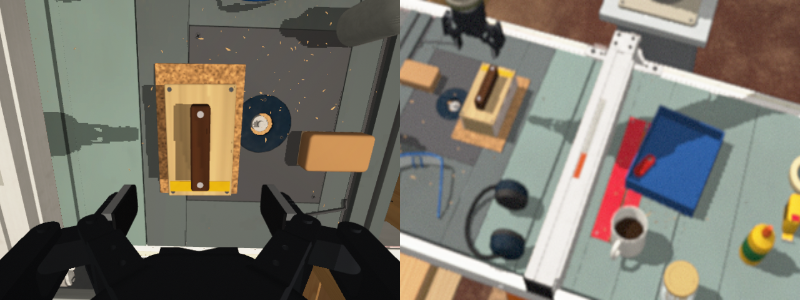

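The box stands level and square on the mat, with the gripper clear above it. The red tally lies in the tray at right-hand crop (645,165), and the bystanders haven't moved.

```bash
python3 -c "
from workcell import *
print(hand_in())"
```

```text
the job is handed in; nothing more can be done
None
```

I shook the tally out of the box into the blue tray, stood the box back squarely on the cork mat with its slot down, and handed the job in at about 17 s on the robot's clock; no verdict came back.

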